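Refit and close a tortilla press

TASK

This small tortilla press was taken apart for washing: put its lever back and close it, working on the board over the sink. With the upper plate still standing open, lay the lever's hub in the saddle between the two ears of the press, handle pointing away from the press and down on the board, and push the flat-headed pin all the way through both ears and the hub until its head meets the ear. Then swing the upper plate down shut and fold the lever over until it bears on the rib of the plate. Leave the mug, the mill and the onion where they stand.

Things in the scene. Friction and masses are not known exactly. Their poses are not given: they have to be found in the camera images.
- board: Wooden board lying across the left basin of the sink, fixed, 310 x 430 x 20 mm. Origin in the middle of its underside, 4 mm above the worktop's level, so its top is at z = 24 mm. Its y runs along the long side, to the robot's right; its x points back towards the robot.
- press: Base of the cast aluminium press, heavy and fixed on the board: a disc 124 mm across, upper face 16 mm above the board. Origin at the disc's centre on the board; z up, +y towards the two lever ears, -y towards the hinge of the upper plate. Between the ears a saddle, open at the top, carries the lever's hub with its bore in line with the ears' holes.
- ears (a point): Midway between the ears on the axis of their holes: press frame (0, 85, 46) mm. The ears are upright round-topped lugs 8 mm thick (press x from 17 to 25 and -25 to -17 mm, so the gap is 34 mm), 30 mm wide, tops 61 mm above the board. Each has a 13 mm hole along the press's x.
- hinge (a point): Middle of the upper plate's hinge axis, which runs along the press's x: press frame (0, -74, 23) mm.
- upper_plate (a joint): Angle of the hinged upper plate, rad: 0 = shut and level on the base, grows as it opens, stop at 1.6; at 1.57 it stands upright above the hinge. It starts open. The hinge is stiff (about 0.35 N m): the plate stays where it is left.
- plate_edge (a point): Point of the upper plate's rim farthest from the hinge axis, 136 mm. The plate is a disc 124 mm across, its centre 74 mm from the axis. On its outer face (upper when shut) a rib 18 mm wide runs straight away from the hinge, from 22 to 126 mm from the axis; shut, the rib's crest is 17 mm above the hinge axis and 40 mm above the board.
- lever: Loose lever, 0.2 kg. Origin in the middle of its hub, a cross tube 26 mm in diameter, 28 mm long, bore 13 mm; x = bore axis, +y to the handle. A flat-sided bar, 10 mm wide (x), 12 mm high, rises to a bend at (0, 45, 11.5) mm, then runs straight to the end (0, 120, -2) mm, from 68 mm on as a round wooden handle 22 mm thick. It starts lying bend up: z up, origin 13 mm above the board.
- lever_hub (a point): Middle of the hub, the lever's origin. With the hub in the saddle and the handle down on the board the lever slopes down 0.28 rad from its level pose.
- lever_grip (a point): Middle of the wooden handle on its axis, lever frame (0, 94, 3) mm. Folded over, the bar between hub and bend lies level on the plate's rib and the handle rises clear of the plate: the lever has then turned 3.17 rad about the ears' axis from the pose with the handle on the board.
- lever_end (a point): Centre of the handle's rounded end, lever frame (0, 120, -2) mm, radius there 11 mm. Folded over it is about 78 mm above the board.
- pin: Loose steel retaining pin, 60 g, lying flat on the board with its tip towards the robot. Origin on its axis at the shoulder, where head meets shank, 5 mm above the board; x = axis, + towards the tip. Shank 10 mm in diameter, 66 mm long, the last 8 mm a cone. The head is a flat plate with a small eye, 32 mm long (x -32 to 0), 24 mm wide (y), 10 mm thick (z).
- pin_mid (a point): Point on the pin's axis 25 mm from the shoulder: it lies at point ears when the pin is fully home, from either side.
- mug: Bystander: spotted white mug, 91 mm tall, on the worktop left of the board. Leave it alone.
- mill: Bystander: small salt mill, 44 mm across and 90 mm tall, on the worktop. Leave it alone.
- onion: Bystander: onion, 85 mm tall, on the worktop. Leave it alone.

How it is judged (in metres and radians):
On the way, in this order (a step that is already met when the one before it is completed fails the run):
1. the lever's hub lies in the saddle between the ears, its bore in line with their holes, handle pointing away from the press and low (distance between lever_hub and ears below 0.005 m and angle between the x axis of lever and the x axis of press, either way round below 0.15 rad and y of lever_end in the frame of press above 0.15 m and z of lever_end in the frame of press below 0.04 m), for 0.2 s.
2. the pin is through both ears and the hub, its head at the ear (distance between each of pin_mid, lever_hub and ears below 0.005 m and angle between the x axis of pin and the x axis of press, either way round below 0.12 rad), for 0.2 s.
3. the upper plate is shut (value of joint upper_plate below 0.03 rad), for 0.2 s.
At the end, for the whole second after the job is handed in: Upper plate shut (0.03 rad); hub centre within 5 mm of the middle of the ears; pin through ears and hub, head within about 4 mm of the ear; lever folded over, its end past the middle of the press and under 90 mm above the board; lever and pin at rest (all of step 2 and value of joint upper_plate below 0.03 rad and y of lever_end in the frame of press below 0 m and z of lever_end in the frame of press below 0.09 m and linear speed of each of lever, pin below 0.01 m/s); the robot touches nothing.
It fails at once if the mug, the mill or the onion is moved by more than 25 mm (distance of any of mug, mill, onion from where it was at the start of the episode above 0.025 m).
It also fails if it takes over 67 s, if anything falls off the work surface, if the arm or the gripper's body presses on something with over 40 N, if the wrist force passes 120 N, or if a joint passes its speed limit or range.

ROBOT

A 7-joint arm with a two-finger parallel gripper is mounted at the origin on a cart in front of the work surface, level with it; the furniture and walls round the work are solid. World frame = base frame: x ahead of the robot, y to its left, z up, the work surface at z = 0. Lengths are in mm, angles in rad, forces in N, time in s.
With the tool pointing down it reaches from about 425 to 975 mm from the base axis. Payload 16.7 kg.
Tool frame: the origin (TCP) lies on the front face of the gripper's body, between the roots of the fingers; the fingertips stand 73 mm ahead of it and the grasp point (between the pads) lies 54 mm ahead of it; z points along the fingers, y is the line along which they close (so a half turn about z gives the same grasp; the last joint's range is limited). The gripper opens to 85 mm and grips with 20 to 120 N. Pads are 22 mm wide; open, the fingers measure 114 mm over their backs; the gripper's body (76 mm by 85 mm) begins 54 mm behind the grasp point. The pads swing forward as they close: fully open they stand 13 mm farther back than shut.
Start: joints at [1.185, 0.426, 0.074, 1.606, -0.034, 1.111, -0.067], TCP at [157.663, -656.295, 303.902] pointing down, gripper open.
Joint ranges: [-2.85, 2.85], [-0.5, 2.14], [-1.23, 1.37], [0.21, 2.46], [-1.02, 4.16], [0.16, 2.05], [-2.73, 2.73]. Speed limits (rad/s): [1.89, 1.89, 2.39, 2.39, 3.01, 3.01, 3.01].

INTERFACE

Orientations are given as a unit quaternion [x, y, z, w].
In Python, from workcell import robot gives the robot as it stands.
- The arm moves only by the tool apply_moves, never from a script. Its arguments are lists of equal length, an entry for each row: "travel": the shift along the tool's x, y, z in m, a list of three; "spin": the turn about the tool's z in degrees. A call has 1 to 10 rows; each row shifts and turns the commanded pose from where the row before left it, along the tool's axes as they then stand; what a row does not reach is not made up. A row lasts 1/8 s, in which the tool goes at most 62.5 mm and 10.7 degrees, less where a joint would pass 70% of its speed; a pose out of reach is approached as far as the arm can. A call is refused whole if a number of a shift passes 0.0625 or a number of a turn 10.7, either way. A call with a gripper value outside its range is refused whole. "fingers" is the opening, from 0 (shut) to 1 (fully open), set as the call begins (left out, the last holds). The fingers move at their own pace and stop on an object; "newtons" is the grip in N (left out, the last holds). Time passes only in rows, so rows that do not move let the fingers close. It gives the time, the measured TCP pose, the force, the opening and the grip force at its end, in the units of the state.
- robot.read_state(): the state, without advancing time (a new reading comes with each control period).
- robot.read_camera(name): name is "scene" or "side" or "wrist"; returns a dict with "frame" (480x640x3 uint8, red, green, blue), "vertical_fov" (degrees; the focal length in pixels is half the picture's height over the tangent of half this angle, whatever the lens; pixels are square), "cx", "cy" (the principal point, pixels), "R" (3x3) and "t" (3): a world point X has camera coordinates R X + t. Camera axes: x right, y down, z forward; pixel columns grow to the right and rows downward; lengths in mm; the calibration is good to about 2 mm. The wrist camera is an equidistant fisheye: a pixel r from the principal point sees the ray r / f radians off the axis. A picture is of the moment at which its call begins. There is no depth.
- robot.hand_in(): hands the job in; it is judged then, once.
The state is a dict: "t": time; "joints": joint angles; "joint_vel": joint speeds; "joint_efforts": joint torques, N m; "tool_pos": TCP position; "orientation": TCP orientation; "wrist_force": force on the tool from outside, world axes, zero at the start; "ft_torque": the same for the moment, N m; "finger_gap": finger opening in mm; "finger_force": force on a finger pad.
Only numpy, scipy, OpenCV 4.12 (cv2) and the standard library are available. Lean on these libraries where they do the work, as an engineer would, in place of code of your own. Each camera call takes 0.05 s, during which the arm holds its last target. There are 200 camera calls.

## Working session

There is one attempt and no reset: what is moved stays moved. The work goes in short steps, Python scripts to look and compute and a tool call to move; the robot and the scene stay as the last step left them, time stands still between calls to the robot, and variables do not carry over. Pictures are saved under pics/ and viewed, at most 10 in all, crops included, and the job is handed in when it is done.

Besides the shell and the picture viewer there is one more tool, called after "Request:" as name([rows], argument=value, ...), one row to a line, values as JSON. apply_moves: Moves the arm, as the interface text tells. Its arguments: {"type":"object","properties":{"travel":{"type":"array","items":{"type":"array","items":{"type":"number"}}},"spin":{"type":"array","items":{"type":"number"}},"fingers":{"type":"number"},"newtons":{"type":"number"}},"required":["travel","spin"]}

```bash
mkdir -p pics; ls
python3 - <<'E'
from workcell import robot
import cv2,json
s=robot.read_state()
print({k:(v if not hasattr(v,'tolist') else v.tolist()) for k,v in s.items()})
for n in("scene","side","wrist"):
    c=robot.read_camera(n); cv2.imwrite(f"pics/{n}0.png",c["frame"][:,:,::-1])
    print(n,c["vertical_fov"],c["cx"],c["cy"],c["R"],c["t"])
E
```

```text
pics
{'t': 0.0, 'joints': [1.185505402963213, 0.4267420138776232, 0.07384904412720586, 1.6066433832389728, -0.03409033138908282, 1.110813903596715, -0.06711298822572052], 'joint_vel': [-0.0008054842513004468, 0.00010611701214350587, -0.0014922716378833563, 0.0015047677942352574, 0.0005338964551803818, 0.0010541300819826489, 0.0011938627827255855], 'joint_efforts': [0.0014649380682385527, -94.98290061950684, 3.762151747941971, -46.35176181793213, 0.01934769912622869, 0.009987839148379862, -3.2790011346151005e-05], 'tool_pos': [157.5849154691743, -656.0022095201442, 303.1877595004757], 'orientation': [0.9930604902134716, 0.1176027591015226, -0.00013285534437526035, -0.0006604378442895622], 'wrist_force': [-0.24134329895996076, 0.45354203004442495, -0.07395644742982692], 'ft_torque': [-0.02427865141409468, -0.01075845699463915, 0.04901112618071196], 'finger_force': 0.0, 'finger_gap': 85.42349852950223}
scene 51.89909598956269 321.17911122899943 235.96376839065283 [[ 0.85112725  0.52491481  0.006845  ]
 [ 0.29460959 -0.46682365 -0.83383504]
 [-0.43449695  0.71171632 -0.55197126]] [-467.7555782  -124.48091502 1434.29929789]
side 48.476900674109025 319.6079166019294 238.28813238550524 [[-0.84893934 -0.52848946  0.00094564]
 [-0.29941104  0.47948309 -0.82489333]
 [ 0.43549401 -0.70056753 -0.56528763]] [458.6679526  256.72165686 845.75508771]
wrist 65.70646984690485 325.7633300797448 238.45040174663137 [[ 2.33628962e-01 -9.72325396e-01  9.12689553e-04]
 [-9.38149960e-01 -2.25170461e-01  2.63007445e-01]
 [-2.55523307e-01 -6.23023960e-02 -9.64793372e-01]] [-674.71091205  -33.29902608  376.54593043]
```

View pics/scene0.png

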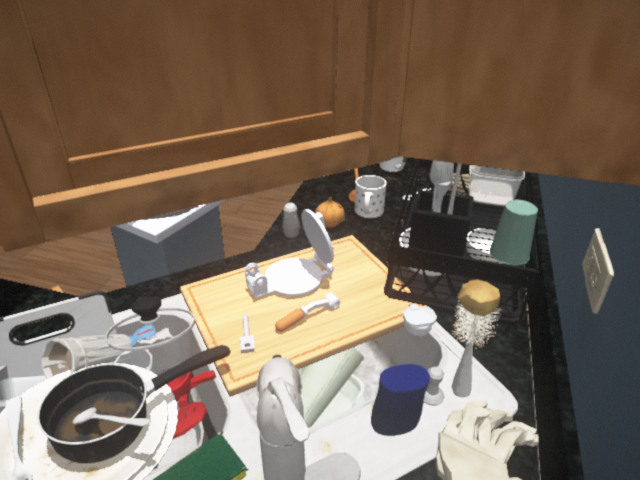

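View pics/side0.png

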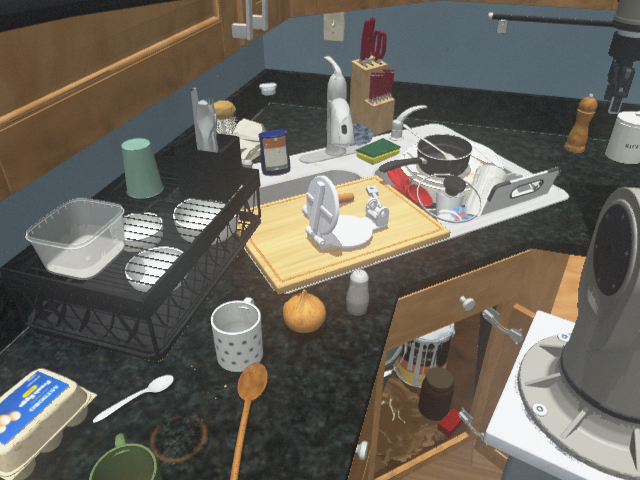

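View pics/wrist0.png

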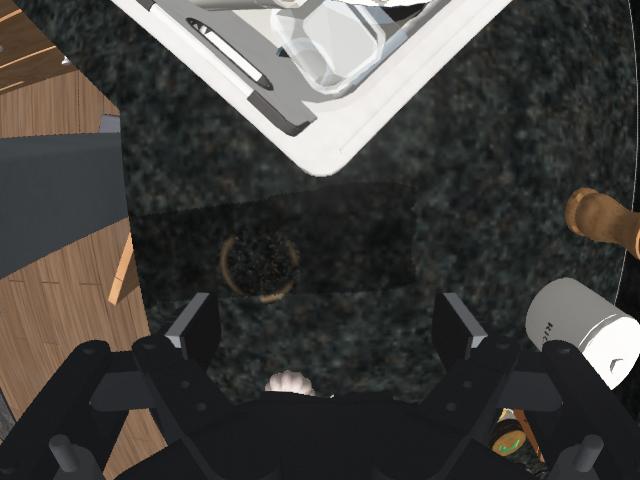

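The scene view shows the press disc at (293,278), the ears at (257,280), and the open plate at (320,237). The lever hub is at (333,300) with its handle at (290,318). The pin runs from its tip at (245,317) to its head at (248,345). The bystanders stand behind the press at (290,220), (330,212) and (370,196). I'll start with a rough localisation.

```bash
cat > h.py <<'E'
import numpy as np, cv2
from workcell import robot
def cam(n,save=None):
    c=robot.read_camera(n)
    if save: cv2.imwrite(f"pics/{save}.png",c["frame"][:,:,::-1])
    c["n"]=n; c["R"]=np.array(c["R"]);c["t"]=np.array(c["t"]);c["f"]=240/np.tan(np.radians(c["vertical_fov"])/2)
    return c
def ray(c,u,v):
    d=np.array([u-c["cx"],v-c["cy"]])/c["f"]
    if c["n"]=="wrist":
        r=np.linalg.norm(d); k=np.array([*(d/max(r,1e-9)*np.sin(r)),np.cos(r)])
    else: k=np.array([*d,1.])
    return -c["R"].T@c["t"], c["R"].T@k
def onz(c,u,v,z):
    o,d=ray(c,u,v); return o+d*(z-o[2])/d[2]
def proj(c,X):
    p=c["R"]@np.asarray(X,float)+c["t"]
    if c["n"]=="wrist":
        r=np.hypot(p[0],p[1]);q=p[:2]/max(r,1e-9)*np.arctan2(r,p[2])
    else: q=p[:2]/p[2]
    return q*c["f"]+[c["cx"],c["cy"]]
def two(c1,p1,c2,p2):
    a,d=ray(c1,*p1);b,e=ray(c2,*p2)
    s=np.linalg.lstsq(np.c_[d,-e],b-a,rcond=None)[0]
    x,y=a+s[0]*d,b+s[1]*e
    return (x+y)/2,np.linalg.norm(x-y)
E
python3 - <<'E'
from h import *
np.set_printoptions(precision=1,suppress=True)
c=cam("scene");s=cam("side")
for n in(c,s): print(-n["R"].T@n["t"])
for n,u,v,z in [("disc",291,277,40),("hub",334,299,37),("end",282,325,35),("bend",312,307,45),("pinhead",248,346,29),("pintip",246,315,29),("ears",257,279,60),("b1",347,238,24),("b2",182,291,24),("b3",232,379,24),("b4",416,300,24)]: print(n,onz(c,u,v,z))
for n,u,v,z in[("disc",345,233,40),("ears",378,205,60),("onion",304,330,0),("mill",358,312,0),("mug",240,365,0)]: print("s",n,onz(s,u,v,z))
img=c["frame"][225:400,170:430];cv2.imwrite("pics/sc.png",cv2.resize(img[:,:,::-1],None,fx=3,fy=3,interpolation=cv2.INTER_CUBIC))
img=s["frame"][160:300,230:460];cv2.imwrite("pics/sd.png",cv2.resize(img[:,:,::-1],None,fx=3,fy=3,interpolation=cv2.INTER_CUBIC))
E
```

```text
[1058.  -833.4  691.1]
[ 97.9 711.8 689.4]
disc [ 574.1 -162.4   40. ]
hub [ 685.7 -172.    37. ]
end [ 639.  -286.8   35. ]
bend [ 665.9 -223.3   45. ]
pinhead [ 614.5 -358.9   29. ]
pintip [ 559.4 -296.4   29. ]
ears [ 533.9 -225.5   60. ]
b1 [590.8  52.7  24. ]
b2 [ 396.2 -306.    24. ]
b3 [ 636.  -429.5   24. ]
b4 [822.5 -72.   24. ]
s disc [ 562.  -139.8   40. ]
s ears [ 540.5 -254.3   60. ]
s onion [496.5 124.4   0. ]
s mill [435.8  29.4   0. ]
s mug [542.5 252.2   0. ]
```

Request:
apply_moves([
  [0.0563,-0.0237,-0.005],
  [0.0563,-0.0237,-0.005],
  [0.0563,-0.0237,-0.005],
  [0.0563,-0.0237,-0.005],
  [0.0563,-0.0237,-0.005],
  [0.0563,-0.0237,-0.005],
  [0.0563,-0.0237,-0.005],
  [0.0563,-0.0237,-0.005],
  [0.0563,-0.0237,-0.005],
  [0,0,0],
], spin=[0,0,0,0,0,0,0,0,0,0])

```text
t: 1.5
tool_pos: [604.5, -325.5, 348.6]
orientation: [0.993, 0.121, 0.001, -0.001]
wrist_force: [-1.1, -0.5, 0.0]
finger_gap: 85.3
finger_force: 0.0
```

Request:
apply_moves([
  [0,0,0],
  [0,0,0],
  [0,0,0],
  [0,0,0],
  [0,0,0],
  [0,0,0],
], spin=[-10.6,-10.6,-10.6,-10.6,-10.6,-1])

```text
t: 2.25
tool_pos: [600.0, -331.2, 348.8]
orientation: [0.832, 0.555, -0.0, -0.0]
wrist_force: [0.7, -0.3, -1.1]
finger_gap: 85.7
finger_force: 0.0
```

Run:
```python
from h import *
c=cam("wrist","w1");s=robot.read_state();print(s["tool_pos"],s["orientation"],s["t"],s["joints"])
```

```text
[ 600.04637433 -331.1305508   348.76787051] [ 8.32213551e-01  5.54455212e-01 -7.36675513e-05 -1.31644156e-04] 2.3 [ 0.61997895  0.42726475 -0.29213296  1.51092104  0.12727289  1.22241657
 -0.08625193]
```

View pics/w1.png

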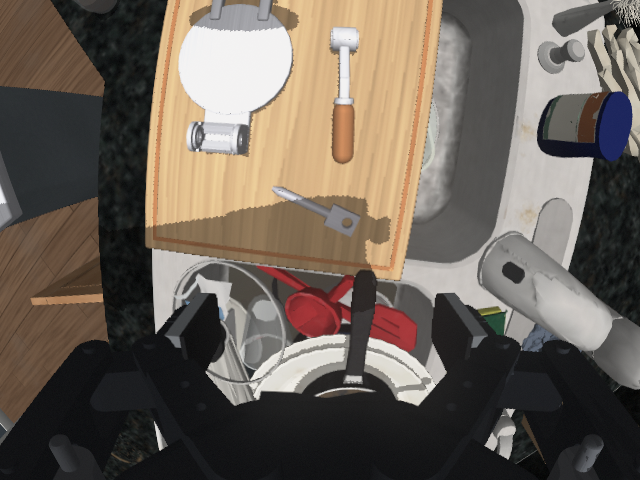

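The wrist view shows the press disc at (236,60) and the ear assembly at (218,137), spanning x 188–249. The lever hub is at (344,39) and its handle end at (343,160). The pin tip is at (275,188) and its head centre at (343,217).

Run:
```python
from h import *
np.set_printoptions(precision=1,suppress=True)
c=cam("wrist")
def blob(m,name,z,box):
    x0,y0,x1,y1=box; k=np.zeros_like(m);k[y0:y1,x0:x1]=m[y0:y1,x0:x1]
    n,l,st,ce=cv2.connectedComponentsWithStats(k);i=1+np.argmax(st[1:,4])
    pts=np.argwhere(l==i)[:,::-1].astype(float)
    w=np.array([onz(c,u,v,z)[:2] for u,v in pts]);m0=w.mean(0);e=np.linalg.svd(w-m0,full_matrices=False)[2]
    p=(w-m0)@e.T
    print(name,len(pts),"px",ce[i],"mean",m0,"axis az",np.degrees(np.arctan2(e[0,1],e[0,0])),"ends",m0+e[0]*p[:,0].min(),m0+e[0]*p[:,0].max(),"width",np.ptp(p[:,1]),m0+e.T@((p.min(0)+p.max(0))/2))
    return l==i
hsv=cv2.cvtColor(c["frame"],cv2.COLOR_RGB2HSV)
gray=(hsv[:,:,1]<60).astype(np.uint8)
cv2.imwrite("pics/m.png",gray*255)
blob(gray,"pin",29,(265,175,365,240))
blob(gray,"hub",37,(328,20,362,53))
blob(gray,"leverbar",43,(328,55,362,100))
blob(gray,"metal",40,(328,20,362,110))
hd=((hsv[:,:,0]<14)&(hsv[:,:,1]>110)).astype(np.uint8);blob(hd,"handle",37,(325,90,365,175))
blob(gray,"disc",40,(170,20,300,115))
blob(gray,"earblock",70,(180,120,255,160))
for n,u,v,z in[("earL",189,137,70),("earR",249,137,70)]: print(n,onz(c,u,v,z))
f=c["frame"]; 
cr=np.hstack([cv2.resize(f[100:170,170:270],(700,490),interpolation=cv2.INTER_CUBIC)]);cv2.imwrite("pics/ears.png",cr[:,:,::-1])
```

```text
pin 1229 px [322.7 211.1] mean [ 594.  -338.9] axis az -48.18504721687032 ends [ 554.  -294.3] [ 619.9 -367.9] width 26.295906595366446 [ 586.9 -331.1]
hub 688 px [343.8  39. ] mean [ 683.8 -179.3] axis az -13.816190240227776 ends [ 669.  -175.7] [ 698.9 -183.1] width 29.524693787261462 [ 684.  -179.3]
leverbar 489 px [343.7  77.7] mean [ 666.9 -218.6] axis az -113.1722212608939 ends [ 676.3 -196.6] [ 658.2 -239. ] width 17.889731614340995 [ 666.8 -217.6]
metal 1291 px [343.7  58.5] mean [ 675.3 -199.2] axis az -113.03440596120709 ends [ 688.7 -167.6] [ 656.4 -243.4] width 28.29974366234049 [ 672.7 -205.6]
handle 1133 px [342.6 132.7] mean [ 644.6 -270. ] axis az -113.90670747142583 ends [ 656.2 -243.7] [ 632.3 -297.7] width 21.010148201885322 [ 644.2 -270.7]
disc 9247 px [234.4  64.3] mean [ 570.9 -158.1] axis az -27.641610785863445 ends [ 515.  -128.8] [ 624.1 -185.9] width 103.58071341041088 [ 568.5 -159.3]
earblock 2010 px [218.4 136.3] mean [ 533.9 -225.2] axis az -25.318495684521597 ends [ 503.9 -211. ] [ 561.2 -238.1] width 32.92186669581939 [ 532.3 -225. ]
earL [ 506.7 -212.7   70. ]
earR [ 561.1 -238.8   70. ]
```

View pics/ears.png

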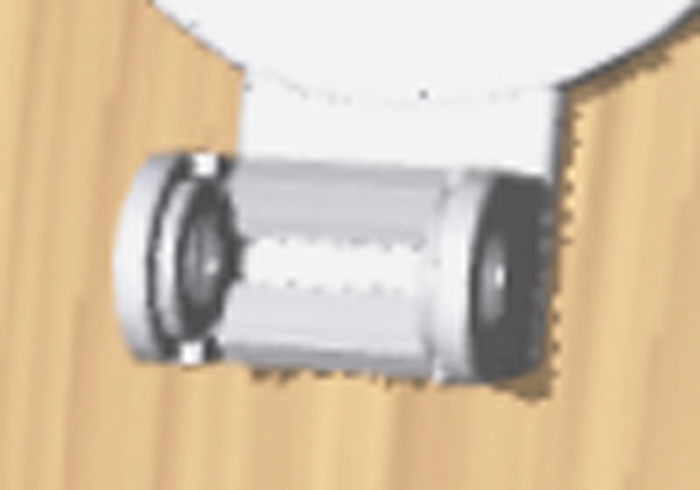

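The crop shows the right ear's outer-face hole at about (240.7,138.6) and the left ear's inner-face hole at about (199.6,137.4).

Run:
```python
from h import *
np.set_printoptions(precision=1,suppress=True)
c=cam("wrist");R=onz(c,240.7,138.6,70);L=onz(c,199.6,137.4,70)
d=L-R;print(R,L,np.linalg.norm(d),"press x az",np.degrees(np.arctan2(d[1],d[0])),"ears",R+d*25/42)
# disc edge fit at z=40: bright disc contour lower half
hsv=cv2.cvtColor(c["frame"],cv2.COLOR_RGB2HSV)
m=((hsv[:,:,1]<25)&(hsv[:,:,2]>215)).astype(np.uint8);m[:, :170]=0;m[:,310:]=0;m[112:]=0
n,l,st,ce=cv2.connectedComponentsWithStats(m);i=1+np.argmax(st[1:,4]);print(st[i])
k=max(cv2.findContours((l==i).astype(np.uint8),0,cv2.CHAIN_APPROX_NONE)[0],key=len)[:,0]
k=k[(k[:,1]>40)&(k[:,1]<108)]
w=np.array([onz(c,u,v,40)[:2] for u,v in k])
from scipy.optimize import least_squares
s=least_squares(lambda p:np.hypot(*(w-p[:2]).T)-p[2],[570,-155,62],loss="soft_l1");print("disc",s.x,np.abs(s.fun).mean())
e=(R+d*25/42)[:2]-s.x[:2];print(np.hypot(*e),np.degrees(np.arctan2(e[1],e[0])))
```

```text
[ 553.4 -236.6   70. ] [ 516.7 -217.7   70. ] 41.27819958366979 press x az 152.7720809944257 ears [ 531.6 -225.4   70. ]
[ 178   27  113   85 8033]
disc [ 572.  -151.3   60.1] 0.2671161497936979
84.40233504579301 -118.61253416445632
```

Request:
apply_moves([
  [0.0319,0.0047,0.0375],
  [0.0319,0.0047,0.0375],
  [0.0319,0.0047,0.0375],
  [0.0319,0.0047,0.0375],
  [0,0,0.033],
  [0,0,0.033],
  [0,0,0.033],
  [0,0,0],
], spin=[0.7,0,0,0,0,0,0,0], fingers=0.7)

```text
t: 3.4
tool_pos: [666.4, -220.1, 97.5]
orientation: [0.835, 0.55, -0.002, -0.002]
wrist_force: [0.5, 1.2, 0.6]
finger_gap: 59.8
finger_force: 0.0
```

Run:
```python
from h import *
c=cam("wrist","w2")
```

```text
(no output)
```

View pics/w2.png

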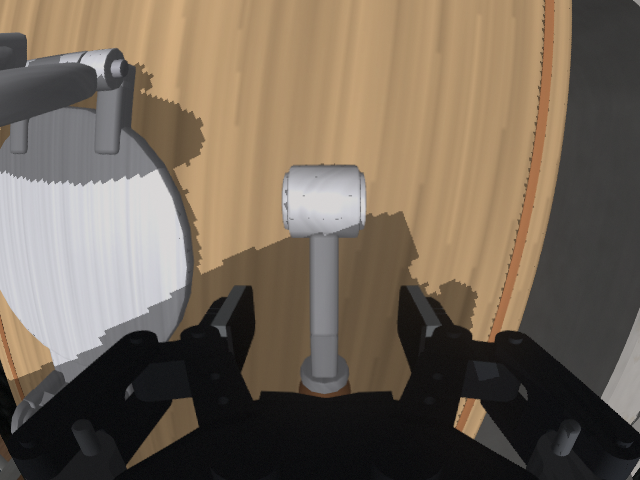

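The bar lies centred between the pads, with the hub at (325,200). I'll raise 4 mm and close.

Request:
apply_moves([
  [0,0,-0.004],
  [0,0,0],
  [0,0,0],
  [0,0,0],
  [0,0,0],
  [0,0,0],
], spin=[0,0,0,0,0,0], fingers=0, newtons=60)

```text
t: 4.2
tool_pos: [668.4, -220.9, 105.1]
orientation: [0.835, 0.55, 0.001, 0.001]
wrist_force: [-0.1, -0.9, 8.4]
finger_gap: 8.5
finger_force: 60.3
```

Request:
apply_moves([
  [0,0,-0.042],
  [0,0,-0.043],
  [-0.026,-0.0319,0],
  [-0.026,-0.0319,0],
  [-0.026,-0.0319,0],
  [-0.026,-0.0319,0],
  [0,0,0],
  [0,0,0],
], spin=[0,0,0,0,0,0,4.7,0])

```text
t: 5.2
tool_pos: [509.3, -265.9, 189.3]
orientation: [0.857, 0.516, 0.0, 0.0]
wrist_force: [0.3, 0.2, -1.9]
finger_gap: 8.5
finger_force: 59.0
```

Run:
```python
from h import *
c=cam("wrist","w3")
s=robot.read_state();print(s["tool_pos"],s["orientation"],s["finger_gap"])
```

```text
[ 509.70945406 -265.64481022  189.14239397] [8.56226843e-01 5.16599997e-01 1.48673689e-04 1.19364727e-04] 8.741481947836375
```

View pics/w3.png

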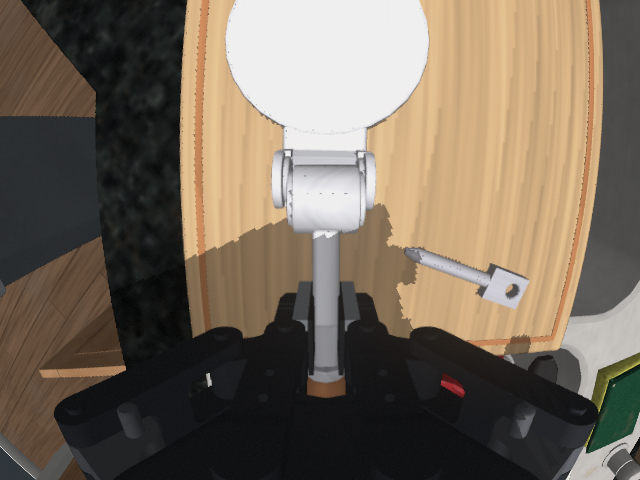

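The hub spans x 288–364 and the ears span x 272–376, so they are aligned to within 1 mm. The pin head is at (504,286) and its tip at (408,253). Next I'll check the fore-aft offset.

Run:
```python
from h import *
np.set_printoptions(precision=1,suppress=True)
c=cam("wrist");s=robot.read_state();T=s["tool_pos"]
a=2*np.arctan2(s["orientation"][1],s["orientation"][0]);X=np.array([np.cos(a),np.sin(a)]);Y=np.array([np.sin(a),-np.cos(a)])
def tl(P): d=P[:2]-np.array(T[:2]);return np.array([d@X,d@Y])
for n,u,v0,v1,z in[("hub",326,165,232,121),("earL",280,150,208,70),("earR",369,151,208,70)]:
    print(n,tl(onz(c,u,v0,z)),tl(onz(c,u,v1,z)),onz(c,u,(v0+v1)/2,z))
print("pin",onz(c,408,253,29),onz(c,504,286,29))
print(tl(np.array([531.6,-225.4])))
```

```text
hub [57.3  0.3] [31.8  0.3] [ 531.  -226.1  121. ]
earL [ 61.6 -22.8] [ 31.6 -23.4] [ 511.2 -213.5   70. ]
earR [61.  22.1] [31.6 22.7] [ 551.3 -234.9   70. ]
pin [ 555.4 -296.3   29. ] [ 610.  -354.4   29. ]
[45.6  0.5]
```

Request:
apply_moves([
  [0.0018,-0.0005,0.015],
  [0,0,0.015],
  [0,0,0.01],
  [0,0,0.005],
  [0,0,0.002],
  [0,0,0],
], spin=[0.2,0,0,0,0,0])

```text
t: 6.05
tool_pos: [510.0, -264.0, 142.1]
orientation: [0.858, 0.514, 0.0, 0.0]
wrist_force: [-0.4, -1.0, -1.4]
finger_gap: 8.9
finger_force: 59.0
```

Request:
apply_moves([
  [0,0,0.002],
  [0,0,0.002],
  [0,0,0.001],
  [0,0,0],
], spin=[0,0,0,0])

```text
t: 6.55
tool_pos: [510.0, -264.3, 137.3]
orientation: [0.858, 0.514, 0.0, 0.0]
wrist_force: [-2.5, -1.3, 7.0]
finger_gap: 8.2
finger_force: 60.3
```

Run:
```python
from h import *
c=cam("wrist","w4");f=c["frame"][100:400,200:460];cv2.imwrite("pics/w4c.png",cv2.resize(f,None,fx=2,fy=2)[:,:,::-1])
```

```text
(no output)
```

View pics/w4c.png

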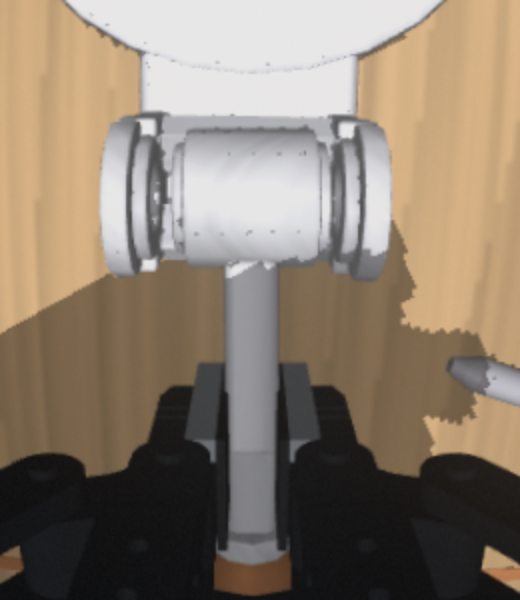

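The hub sits between the ears and the force shows it touching the saddle. I'll loosen the grip and swing the handle down with it.

Request:
apply_moves([
  [0,0,0],
  [0,0,0],
  [0,0,0.002],
  [0,0,0.002],
  [-0.001,0,0.002],
  [0,0,0.002],
  [0,0,0.002],
  [0,0,0.002],
  [0,0,0],
], spin=[0,0,0,0,0,0,0,0,0], fingers=0, newtons=20)

```text
t: 7.72
tool_pos: [509.7, -266.0, 125.8]
orientation: [0.858, 0.514, 0.0, 0.001]
wrist_force: [-3.3, -5.0, 10.7]
finger_gap: 8.7
finger_force: 63.7
```

Request:
apply_moves([
  [0,0,0],
  [0,0,0],
  [0,0,0],
  [0,0,0],
], spin=[0,0,0,0], fingers=0.35)

```text
t: 8.22
tool_pos: [509.4, -264.8, 124.8]
orientation: [0.858, 0.514, -0.0, -0.0]
wrist_force: [-0.7, -0.6, -0.4]
finger_gap: 30.0
finger_force: 0.0
```

Request:
apply_moves([
  [0,0,-0.03],
  [0,0,-0.05],
  [-0.02,0,-0.05],
  [-0.04,0,-0.03],
  [0,0,0],
], spin=[0,0,0,0,0])

```text
t: 8.85
tool_pos: [480.3, -320.9, 287.4]
orientation: [0.859, 0.512, 0.0, 0.002]
wrist_force: [0.5, 0.5, -0.2]
finger_gap: 30.1
finger_force: 0.0
```

Run:
```python
from h import *
c=cam("wrist","w5");s=robot.read_state();print(s["tool_pos"],s["orientation"])
a=cam("scene","s5")["frame"][210:390,170:430];b=cam("side")["frame"][160:300,230:460]
w=c["frame"][:400,120:620]
cv2.imwrite("pics/w5c.png",np.vstack([cv2.resize(w,(700,420)),])[:,:,::-1]); cv2.imwrite("pics/s5c.png",cv2.resize(a,None,fx=3,fy=3)[:,:,::-1])
```

```text
[ 480.69924466 -319.00922481  285.80344968] [8.58222202e-01 5.13277516e-01 2.64104725e-04 8.79825413e-04]
```

View pics/w5.png

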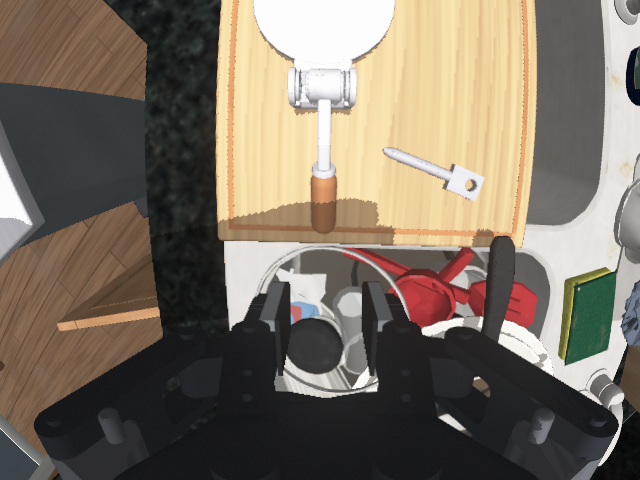

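The lever is seated with its hub at (323,86) and its handle end down at (323,230). The pin's tip is at (385,151) and its head at (465,182). Now I'll measure the pin and the ear axis.

Run:
```python
from h import *
np.set_printoptions(precision=1,suppress=True)
c=cam("wrist");f=c["frame"];hsv=cv2.cvtColor(f,cv2.COLOR_RGB2HSV)
m=(hsv[:,:,1]<70).astype(np.uint8);k=np.zeros_like(m);k[140:210,375:490]=m[140:210,375:490]
n,l,st,ce=cv2.connectedComponentsWithStats(k);i=1+np.argmax(st[1:,4])
w=np.array([onz(c,u,v,29)[:2] for v,u in np.argwhere(l==i)])
(cx,cy),sz,an=cv2.minAreaRect(w.astype(np.float32));print("rect",cx,cy,sz,an)
e=np.linalg.svd(w-w.mean(0),full_matrices=False)[2][0]
e=e*np.sign(-e[0]); p=(w-w.mean(0))@e; q=(w-w.mean(0))@np.array([-e[1],e[0]])
sh=w[p>p.max()-55]; d=np.linalg.svd(sh-sh.mean(0),full_matrices=False)[2][0];d*=np.sign(-d[0])
tip=sh.mean(0)+d*((w-sh.mean(0))@d).max()
print("tip",tip,"tail ext",np.ptp((w-tip)@d),"az",np.degrees(np.arctan2(d[1],d[0])),"headc",tip-82*d)
hd=w[((w-tip)@d)<-70];print("head mean",hd.mean(0))
# ear silhouettes: white/gray extents on rows around hub
for v in range(66,112,6):
    r=np.where(m[v,270:380])[0]+270; print(v,r.min(),r.max(),onz(c,r.min(),v,70)[:2],onz(c,r.max(),v,70)[:2])
hm=((hsv[:,:,0]<14)&(hsv[:,:,1]>110)).astype(np.uint8);z=np.zeros_like(hm);z[160:240,305:345]=hm[160:240,305:345]
p=np.argwhere(z);b=p.mean(0);B=onz(c,b[1],b[0],48);print("handle",B)
```

```text
rect 587.5260009765625 -331.6837463378906 (25.652053833007812, 101.17849731445312) 42.51136779785156
tip [ 553.6 -294.1] tail ext 101.21430112271548 az 132.20366161455146 headc [ 608.7 -354.9]
head mean [ 610.9 -357.2]
66 297 356 [ 520.6 -197.7] [ 559.8 -218.5]
72 292 365 [ 515.1 -200. ] [ 563.6 -225.8]
78 291 366 [ 512.2 -203.8] [ 562.1 -230.3]
84 291 360 [ 510. -208.] [ 555.8 -232.4]
90 291 365 [ 507.8 -212.1] [ 557.  -238.2]
96 291 365 [ 505.6 -216.2] [ 554.8 -242.3]
102 291 359 [ 503.4 -220.3] [ 548.5 -244.4]
108 292 364 [ 501.9 -224.8] [ 549.7 -250.2]
handle [ 484.4 -311.1   48. ]
```

Request:
apply_moves([
  [0,0,0],
  [0,0,0],
  [0,0,0],
  [0,0,0],
  [0,0,0],
  [0,0,0],
  [0,0,0],
  [-0.0386,0.0234,0.03],
  [-0.0386,0.0234,0.03],
  [-0.0386,0.0234,0.03],
], spin=[-10,-10,-10,-10,-10,-10,-10.4,0,0,0], fingers=0.6)

```text
t: 10.3
tool_pos: [612.6, -355.3, 192.8]
orientation: [0.404, 0.915, 0.0, -0.001]
wrist_force: [0.8, -0.2, 1.9]
finger_gap: 51.7
finger_force: 0.0
```

Request:
apply_moves([
  [0,0,0.02],
  [0,0,0],
], spin=[0,0])

```text
t: 10.55
tool_pos: [610.1, -354.6, 172.2]
orientation: [0.404, 0.915, 0.0, -0.002]
wrist_force: [-0.3, 0.3, -0.0]
finger_gap: 51.2
finger_force: 0.0
```

```bash
cat > pin.py <<'E'
from h import *
np.set_printoptions(precision=1,suppress=True)
def tool():
    s=robot.read_state();a=2*np.arctan2(s["orientation"][1],s["orientation"][0])
    return np.array(s["tool_pos"]),a,np.array([np.cos(a),np.sin(a)]),np.array([np.sin(a),-np.cos(a)])
E
python3 - <<'E'
from pin import *
T,a,X,Y=tool();print(T,np.degrees(a),robot.read_state()["joints"])
c=cam("wrist","w6");hsv=cv2.cvtColor(c["frame"],cv2.COLOR_RGB2HSV)
g=np.array([554,-294.6]);print("pred px tip",proj(c,[554,-294.6,29]),"head",proj(c,[610.4,-356.8,29]))
m=(hsv[:,:,1]<70).astype(np.uint8)
u,v=map(int,proj(c,[572,-315,29]));print(hsv[v,u-14:u+15,1])
n,l,st,ce=cv2.connectedComponentsWithStats(m);i=l[v,u];print(i,st[i])
w=np.argwhere(l==i)
for r in range(st[i][1],st[i][1]+st[i][3],8):
    q=w[w[:,0]==r][:,1];
    if len(q): P=onz(c,q.mean(),r,29)[:2]-T[:2];print(r,q.min(),q.max(),P@X,P@Y)
E
```

```text
[ 610.1 -354.6  172.2] 132.39020176523564 [ 0.7  0.6 -0.4  1.6  0.3  1.   0.9]
pred px tip [323.6 113. ] head [323.3 255.7]
[97 96 97 98 97 96 97 61  6  8 10 11 10 11 11  7  7  7 11 13 12 11  8  9
 22 97 96 96 96]
15 [ 303  112   42  169 4123]
112 322 327 82.74609385659882 -0.4511201407104082
120 318 330 78.14312225578416 -0.7336631046705833
128 315 332 73.55109627818624 -1.0171469519836691
136 316 332 68.96509733460908 -0.7361063540604107
144 315 332 64.38203326762984 -1.0211847344599398
152 315 332 59.79682914183081 -1.023800956947742
160 315 332 55.20550382874109 -1.0268195928528705
168 315 332 50.6037782709525 -1.0302449139783363
176 315 332 45.98733465867784 -1.0340821162610467
184 315 332 41.35180011663701 -1.0383373445030593
192 315 332 36.692729951416446 -1.0430177226770319
200 315 332 32.00559032134542 -1.0481313901056595
208 315 332 27.28574018290964 -1.0536875438829103
216 315 332 22.528412357561184 -1.0596964879743869
224 304 343 17.72869355025964 -1.066169689518789
232 303 344 12.881503135909357 -1.0731198429376416
240 303 344 7.981570511719743 -1.0805609425643254
248 303 344 3.0234107919718074 -1.0885083646157363
256 303 344 -1.9987014037586388 -1.0969789594579682
264 303 344 -7.090760347816504 -1.1059911552674984
272 303 343 -12.259410867889187 -1.4205333564722942
280 313 342 -17.508004020434974 2.376858478170374
```

Request:
apply_moves([
  [0,-0.001,0.035],
  [0,0,0.025],
  [0,0,0.014],
  [0,0,0],
], spin=[0,0,0,0])

```text
t: 11.1
tool_pos: [610.0, -356.8, 101.3]
orientation: [0.404, 0.915, -0.0, -0.0]
wrist_force: [0.2, -0.1, -0.8]
finger_gap: 51.5
finger_force: 0.0
```

Request:
apply_moves([
  [0,0,0],
  [0,0,0],
  [0,0,0],
  [0,0,0],
], spin=[0,0,0,0], fingers=0, newtons=100)

```text
t: 11.6
tool_pos: [610.9, -357.1, 102.9]
orientation: [0.404, 0.915, -0.0, 0.001]
wrist_force: [-3.4, 1.1, 10.4]
finger_gap: 20.0
finger_force: 97.7
```

Request:
apply_moves([
  [0,0,-0.03],
  [0,0,-0.025],
  [0,0,0],
  [0,0,0],
  [0.006,0.04,0],
  [0.006,0.04,0],
  [0,0,0],
], spin=[0,0,-9.8,-9.8,0,0,0])

```text
t: 12.48
tool_pos: [639.1, -276.5, 157.1]
orientation: [0.24, 0.971, 0.001, 0.001]
wrist_force: [0.3, -0.0, -0.8]
finger_gap: 19.7
finger_force: 98.3
```

Run:
```python
from pin import *
T,a,X,Y=tool();print(T,np.degrees(a))
c=cam("wrist","w7");hsv=cv2.cvtColor(c["frame"],cv2.COLOR_RGB2HSV)
zp=T[2]-73.9
print("pred tip",proj(c,[*(T[:2]+83*X),zp]),"ear hole",proj(c,[*(np.array([531.4,-224.8])-25*X),70]))
f=c["frame"][0:330,150:500];cv2.imwrite("pics/w7c.png",cv2.resize(f,None,fx=1.7,fy=1.7)[:,:,::-1])
```

```text
[ 639.1 -276.5  157.1] 152.19519785152372
pred tip [324.3  96.1] ear hole [313.5  73.3]
```

View pics/w7c.png

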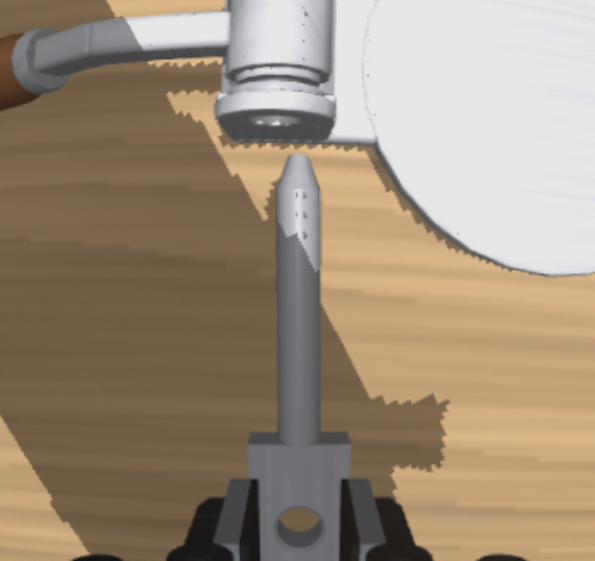

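The pin tip is at full-frame (325,91), the head's front edge at row 255, and the ear hole at (312,72). I'll solve for the pin's height and the offset.

Run:
```python
from pin import *
from scipy.optimize import fsolve
T,a,X,Y=tool();c=cam("wrist");hsv=cv2.cvtColor(c["frame"],cv2.COLOR_RGB2HSV);S=hsv[:,:,1]
col=(S[:,323:328].mean(1)<55);print("rows lowsat on col325:",np.where(np.diff(col.astype(int)))[0])
for r in(130,170,200,235,245,258,262,266):
    q=np.where(S[r,270:380]<60)[0]+270;print(r,q.min() if len(q) else None,q.max() if len(q) else None,end="; ")
def g(p,rt,rs):
    x,z=p;return [proj(c,[*(T[:2]+(x+66)*X),z])[1]-rt, proj(c,[*(T[:2]+x*X),z+5])[1]-rs]
for rt,rs in[(91,254.7),(91,253.5),(92,254.7)]:
    x,z=fsolve(lambda p:g(p,rt,rs),[17,T[2]-73.9]);print("\nshoulder x",x,"pin z",z,"z-T",z-T[2],end="")
for u,v in[(311.8,71.8),(325.3,91)]:
    P=onz(c,u,v,70 if v<80 else z);print("\n",P,(P[:2]-T[:2])@X,(P[:2]-T[:2])@Y)
```

```text
rows lowsat on col325: [ 82  90 298 312 331 383]
130 312 337; 170 313 337; 200 313 338; 235 313 337; 245 314 337; 258 296 354; 262 296 356; 266 296 356; 
shoulder x 19.805585503300946 pin z 76.50946964647048 z-T -80.34492770301799
shoulder x 19.95352056241848 pin z 75.35963597931395 z-T -81.49476137017452
shoulder x 19.51110620539829 pin z 75.59805397329158 z-T -81.25634337619688
 [ 551.8 -239.2   70. ] 94.94063205349568 -5.362025637371431

 [ 562.4 -238.5   75.6] 85.92270956232353 0.22776834500316312
```

Request:
apply_moves([
  [0,-0.0028,0.0055],
  [0,-0.0028,0.0055],
  [0,0,0],
  [0.004,0,0],
  [0.004,0,0],
  [0.003,0,0],
  [0.003,0,0],
  [0,0,0],
], spin=[0,0,0,0,0,0,0,0])

```text
t: 13.58
tool_pos: [622.3, -278.7, 145.1]
orientation: [0.243, 0.97, 0.0, 0.0]
wrist_force: [-0.1, 1.9, -0.9]
finger_gap: 19.6
finger_force: 98.3
```

Run:
```python
from pin import *
T,a,X,Y=tool();print(T,np.degrees(a));c=cam("wrist");S=cv2.cvtColor(c["frame"],cv2.COLOR_RGB2HSV)[:,:,1]
F=np.array(robot.read_state()["wrist_force"]);print("F x,y,z",F[:2]@X,F[:2]@Y,F[2])
for r in range(50,130,6):
    q=np.where(S[r,250:400]<55)[0]+250;print(r,q.min() if len(q) else None,q.max() if len(q) else None)
for r in(72,78,84,90,96): print(cv2.cvtColor(c["frame"],cv2.COLOR_RGB2GRAY)[r,285:365:3])
```

```text
[ 622.3 -278.7  145.1] 151.91485693097425
F x,y,z 0.7166483767538394 0.8750635704113242 -1.0185219602743285
50 250 399
56 250 399
62 299 399
68 299 399
74 299 399
80 299 399
86 297 399
92 297 399
98 297 399
104 303 399
110 314 399
116 313 399
122 313 399
128 313 338
[101 100 101 101 100 155 153  95  72 135 156 172 133 118  89  84  86  86
  89  88  98 130 171 184 178 154 121]
[170 170 169 170 158 156 156 166 133 155 174 190 194 199 205 212 219 224
 221 218 212 208 206 203 153  97 184]
[173 174 174 174 146 230 229 138 166 186 196 211 214 219 223 228 230 229
 230 228 228 225 218 205 192 153 107]
[183 183 183 184 126 132 164 173 186 197 206 218 224 227 229 229 230 230
 230 230 230 230 225 219 211 207 195]
[135 183 183 183 127 135 144 130 120 117  98  86  85  85  86  85  85  86
  89  93 111 114 136 159 175 177 178]
```

Request:
apply_moves([
  [0.003,0,0],
  [0.003,0,0],
  [0.003,0,0],
  [0,0,0],
], spin=[0,0,0,0])

```text
t: 14.12
tool_pos: [614.6, -273.7, 145.0]
orientation: [0.243, 0.97, 0.001, 0.0]
wrist_force: [2.3, 5.3, -2.5]
finger_gap: 20.0
finger_force: 98.4
```

Request:
apply_moves([
  [0.003,0,0],
  [0.003,0,0],
  [0,0,0],
], spin=[0,0,0])

```text
t: 14.5
tool_pos: [609.6, -270.9, 145.1]
orientation: [0.243, 0.97, 0.001, 0.0]
wrist_force: [4.2, 4.8, -1.3]
finger_gap: 19.6
finger_force: 98.4
```

Request:
apply_moves([
  [0,0.0008,0],
  [0.003,0,0],
  [0.003,0,0],
  [0.003,0,0],
  [0,0,0],
], spin=[0,0,0,0,0])

```text
t: 15.12
tool_pos: [601.8, -266.3, 145.1]
orientation: [0.243, 0.97, 0.0, 0.0]
wrist_force: [3.7, 4.3, 0.2]
finger_gap: 19.2
finger_force: 98.4
```

Request:
apply_moves([
  [0.003,0,0],
  [0.003,0,0],
  [0.003,0,0],
  [0,0,0],
], spin=[0,0,0,0])

```text
t: 15.62
tool_pos: [593.9, -262.0, 145.1]
orientation: [0.243, 0.97, 0.0, 0.0]
wrist_force: [3.5, 4.2, -1.2]
finger_gap: 19.8
finger_force: 98.4
```

Request:
apply_moves([
  [0,0.001,0],
  [0.003,0,0],
  [0.003,0,0],
  [0.003,0,0],
  [0.003,0,0],
  [0,0,0],
], spin=[0,0,0,0,0,0])

```text
t: 16.38
tool_pos: [583.3, -255.8, 145.0]
orientation: [0.243, 0.97, 0.0, -0.0]
wrist_force: [3.1, 3.9, -0.8]
finger_gap: 19.3
finger_force: 98.4
```

Request:
apply_moves([
  [0.003,0,0],
  [0.003,0,0],
  [0.003,0,0],
  [0,0,0],
], spin=[0,0,0,0])

```text
t: 16.88
tool_pos: [575.4, -251.5, 145.0]
orientation: [0.243, 0.97, 0.0, -0.0]
wrist_force: [3.1, 4.0, -1.8]
finger_gap: 19.7
finger_force: 98.5
```

Request:
apply_moves([
  [0.002,0,0],
  [0.002,0,0],
  [0.001,0,0],
  [0,0,0],
], spin=[0,0,0,0])

```text
t: 17.38
tool_pos: [571.3, -249.3, 145.1]
orientation: [0.243, 0.97, 0.0, 0.0]
wrist_force: [4.9, 3.9, -1.1]
finger_gap: 19.2
finger_force: 98.4
```

Request:
apply_moves([
  [0.001,0,0],
  [0.001,0,0],
  [0,0,0],
], spin=[0,0,0])

```text
t: 17.75
tool_pos: [569.6, -248.3, 145.1]
orientation: [0.243, 0.97, 0.0, 0.0]
wrist_force: [5.4, 3.2, -1.8]
finger_gap: 19.2
finger_force: 98.4
```

Run:
```python
from pin import *
T,a,X,Y=tool();F=np.array(robot.read_state()["wrist_force"]);print(T,np.degrees(a),"F",F[:2]@X,F[:2]@Y,F[2])
c=cam("wrist");print("ears centre rel",(np.array([531.4,-224.8])-T[:2])@X,(np.array([531.4,-224.8])-T[:2])@Y)
g=cv2.cvtColor(c["frame"],cv2.COLOR_RGB2GRAY);print(g[200:300:2,325])
```

```text
[ 569.6 -248.3  145.1] 151.9142888758916 F -3.2284995364423015 5.31391032097926 -1.786494062251349
ears centre rel 44.76204585843161 2.7550449758934263
[130 130 130 127 126 125 124 123 124 123 123 123 120 112 120 108 107 106
 106  83  84 123 127 111  83  86 133 132 130 126 120 113 105 105 106 105
 105 105 105 105 105 105 105 104 104 105 105 104 105  89]
```

Request:
apply_moves([
  [0,0.001,0],
  [0.001,0,0],
  [0.001,0,0],
  [0,0,0],
], spin=[0,0,0,0])

```text
t: 18.3
tool_pos: [568.2, -247.0, 145.0]
orientation: [0.243, 0.97, -0.0, 0.0]
wrist_force: [4.3, 0.8, -0.7]
finger_gap: 19.6
finger_force: 98.4
```

Request:
apply_moves([
  [0.001,0,0],
  [0.001,0,0],
  [0,0,0],
], spin=[0,0,0])

```text
t: 18.68
tool_pos: [567.7, -246.9, 145.6]
orientation: [0.243, 0.97, -0.0, 0.002]
wrist_force: [12.3, -4.1, -3.6]
finger_gap: 19.5
finger_force: 98.5
```

The pin head meets the ear (13 N axial stop). I'll release it and lift.

Request:
apply_moves([
  [0.001,0,0],
  [0,0,0],
], spin=[0,0])

```text
t: 18.92
tool_pos: [567.5, -246.8, 145.8]
orientation: [0.243, 0.97, -0.0, 0.003]
wrist_force: [17.0, -6.4, -8.1]
finger_gap: 19.6
finger_force: 98.6
```

Request:
apply_moves([
  [0,0,0],
  [0,0,0],
  [0,0,0],
  [0,0,-0.03],
  [0,0,-0.06],
  [-0.05,0,-0.03],
  [0,0,0],
], spin=[0,0,0,0,0,0,0], fingers=0.6)

```text
t: 19.8
tool_pos: [612.1, -270.5, 267.6]
orientation: [0.243, 0.97, -0.0, 0.002]
wrist_force: [-0.0, -0.7, -0.9]
finger_gap: 51.1
finger_force: 0.0
```

Run:
```python
from pin import *
T,a,X,Y=tool();print(T,np.degrees(a));c=cam("wrist","w8")
E0=np.array([531.4,-224.8])
print("pred shoulder",proj(c,[*(E0-25*X),75]),"head end",proj(c,[*(E0-57*X),75]),"tip",proj(c,[*(E0+41*X),70]),"ear out -x",proj(c,[*(E0-25*X),85]),"+x",proj(c,[*(E0+25*X),85]))
hsv=cv2.cvtColor(c["frame"],cv2.COLOR_RGB2HSV);u,v=map(int,proj(c,[*(E0-57*X),75]))
m=(hsv[:,:,1]<60)
# column scan along pin axis
for k in range(-70,60,3):
    q=proj(c,[*(E0+k*X),73]);x,y=map(int,q.round());
    if 0<=y<480: 
        r=np.where(~m[y,:x][::-1])[0];l=r[0] if len(r) else -1;r2=np.where(~m[y,x:])[0];print(k,(x,y),m[y,x],l,r2[0] if len(r2) else -1,hsv[y,x,2])
```

```text
[ 612.1 -270.5  267.6] 151.83407062539032
pred shoulder [328.5 135.9] head end [328.4 181.2] tip [328.4  45.8] ear out -x [328.6 135.9] +x [328.6  63. ]
-70 (328, 199) False 0 0 122
-67 (328, 195) False 0 0 120
-64 (328, 191) False 0 0 116
-61 (328, 186) False 0 0 119
-58 (328, 182) False 0 0 126
-55 (328, 178) True 17 18 119
-52 (328, 174) True 17 18 90
-49 (328, 170) False 0 0 131
-46 (328, 165) False 0 0 154
-43 (328, 161) False 0 0 165
-40 (328, 157) True 18 18 205
-37 (328, 153) True 18 18 204
-34 (328, 149) True 18 18 204
-31 (328, 144) True 18 18 205
-28 (328, 140) True 18 18 204
-25 (328, 136) True 11 11 222
-22 (328, 132) True 21 170 235
-19 (328, 127) True 21 171 188
-16 (328, 123) True 21 171 203
-13 (328, 119) True 21 172 220
-10 (328, 115) True 21 172 222
-7 (328, 111) True 21 172 236
-4 (328, 106) True 99 172 235
-1 (328, 102) True 99 171 236
2 (328, 98) True 99 170 235
5 (328, 94) True 78 267 235
8 (328, 90) True 20 267 236
11 (328, 86) True 20 266 236
14 (328, 81) True 20 180 229
17 (328, 77) True 20 162 226
20 (328, 73) True 20 22 223
23 (328, 69) True 20 22 128
26 (328, 65) True 19 19 236
29 (328, 61) True 8 6 223
32 (328, 57) True 8 6 223
35 (328, 53) True 6 5 202
38 (328, 49) True 5 3 193
41 (328, 45) False 0 0 208
44 (328, 41) False 0 0 221
47 (328, 37) False 0 0 213
50 (328, 33) False 0 0 220
53 (328, 29) False 0 0 217
56 (328, 25) False 0 0 227
59 (328, 21) False 0 0 223
```

The pin head spans press x from −57 to −25 and the tip is near +40, so the pin is home. Next I'll estimate the plate's open angle from the first scene picture.

Run:
```python
from pin import *
c=cam("scene");u=np.array([np.cos(np.radians(-118)),np.sin(np.radians(-118))]);x=np.array([-u[1]*-1,0]);x=np.array([u[1],-u[0]])
H=np.array([531.4,-224.8])-159*u
t=np.linspace(0,2*np.pi,60)
for th in(1.2,1.3,1.4,1.5,1.57):
    P=[]
    for off in(0,6):
        r=74+62*np.cos(t);s=62*np.sin(t);y=r*np.cos(th)-off*np.sin(th);z=r*np.sin(th)+off*np.cos(th)
        P+=[proj(c,[*(H+a*u+b*x),47+d]) for a,b,d in zip(y,s,z)]
    P=np.array(P);print(th,P.min(0),P.max(0),"topmost",P[P[:,1].argmin()])
f=cv2.imread("pics/scene0.png");hsv=cv2.cvtColor(f,cv2.COLOR_BGR2HSV)
m=(hsv[:,:,1]<45)&(hsv[:,:,2]>70)
for r in range(204,266,4):
    q=np.where(m[r,296:345])[0]+296;print(r,q.min() if len(q) else None,q.max() if len(q) else None)
```

```text
1.2 [295.2 211.6] [332.2 262.3] topmost [299.  211.6]
1.3 [299.4 208.7] [334.2 261.6] topmost [304.2 208.7]
1.4 [303.3 206.3] [336.5 261.1] topmost [309.4 206.3]
1.5 [306.9 204.4] [339.2 260.7] topmost [316.  204.4]
1.57 [309.1 203.3] [341.4 260.5] topmost [319.8 203.3]
204 None None
208 296 308
212 296 319
216 296 322
220 296 323
224 296 324
228 296 326
232 296 328
236 296 329
240 299 330
244 296 331
248 296 332
252 316 332
256 314 332
260 296 331
264 296 331
```

Request:
apply_moves([
  [0,0,-0.05],
  [0.0234,0.0543,0],
  [0.0234,0.0543,0],
  [0.0234,0.0543,0],
  [0.0234,0.0543,0],
  [0,0,0.048],
  [0,0,0.049],
  [0,0,0],
], spin=[0,0,0,0,0,0,0,0], fingers=0)

```text
t: 20.9
tool_pos: [626.5, -33.3, 214.2]
orientation: [0.242, 0.97, -0.001, -0.004]
wrist_force: [-0.3, 1.5, 0.4]
finger_gap: 0.1
finger_force: 0.0
```

Request:
apply_moves([
  [-0.005,-0.02,-0.002],
  [0,-0.02,-0.002],
  [0,-0.02,-0.001],
  [0,-0.015,0.004],
  [0,-0.012,0.0055],
  [0,-0.012,0.007],
  [0,-0.01,0.009],
  [0,0,0],
], spin=[0,0,0,0,0,0,0,0])

```text
t: 21.9
tool_pos: [581.5, -132.6, 196.2]
orientation: [0.243, 0.97, -0.0, -0.001]
wrist_force: [-0.8, 0.8, 0.3]
finger_gap: 0.2
finger_force: 0.0
```

Request:
apply_moves([
  [0,-0.009,0.009],
  [0,-0.008,0.011],
  [0,-0.006,0.011],
  [0,-0.005,0.012],
  [0,0,0],
], spin=[0,0,0,0,0])

```text
t: 22.52
tool_pos: [568.5, -156.7, 153.2]
orientation: [0.243, 0.97, 0.0, -0.001]
wrist_force: [-0.7, 0.2, 0.1]
finger_gap: 0.2
finger_force: 0.0
```

Request:
apply_moves([
  [0,-0.003,0.008],
  [0,0,0.006],
  [0,0,0.002],
  [0,0,0],
], spin=[0,0,0,0])

```text
t: 23.02
tool_pos: [567.8, -158.9, 138.3]
orientation: [0.243, 0.97, 0.0, -0.0]
wrist_force: [0.1, 0.8, -0.2]
finger_gap: -0.2
finger_force: 0.0
```

Run:
```python
from pin import *
T,a,X,Y=tool();print(T);c=cam("side","sd9");d=cam("scene","sc9")
u=np.array([np.cos(np.radians(-118)),np.sin(np.radians(-118))]);x=np.array([u[1],-u[0]]);H=np.array([531.4,-224.8])-159*u
f0=cv2.imread("pics/side0.png");f1=c["frame"][:,:,::-1]
p=[proj(c,[*(H+r*np.cos(1.2)*u),47+r*np.sin(1.2)]) for r in(40,74,110)]
for q in p:
    i,j=map(int,q);print((i,j),f0[j,i],f1[j,i])
```

```text
[ 567.8 -158.9  138.3]
(320, 219) [182 179 180] [227 236 242]
(325, 205) [188 182 181] [157 221 242]
(330, 189) [190 185 181] [82 85 88]
```

Request:
apply_moves([
  [0,0,0.002],
  [0,0,0.001],
  [0,0,0],
], spin=[0,0,0])

```text
t: 23.5
tool_pos: [567.9, -159.1, 136.4]
orientation: [0.243, 0.97, -0.0, 0.0]
wrist_force: [-6.2, 0.4, 18.2]
finger_gap: 0.1
finger_force: 8.9
```

Request:
apply_moves([
  [0,0,0.001],
  [0,0,0.001],
  [0,0,0],
], spin=[0,0,0])

```text
t: 23.88
tool_pos: [568.1, -159.1, 136.1]
orientation: [0.243, 0.97, -0.001, 0.001]
wrist_force: [-17.9, 2.2, 49.0]
finger_gap: 0.0
finger_force: 24.8
```

Request:
apply_moves([
  [0,0,-0.03],
  [0,0,-0.03],
  [0,-0.0555,0],
  [0,-0.0555,0],
  [0,-0.0555,0],
  [0,0,0],
  [0,0,0],
  [0,0,0],
  [0,0,0],
  [0,0,0],
], spin=[0,0,0,0,0,10,10,10,10,10], fingers=0.6)

```text
t: 25.12
tool_pos: [489.4, -305.9, 193.4]
orientation: [0.632, 0.775, 0.0, 0.0]
wrist_force: [-0.1, 0.1, 0.3]
finger_gap: 51.0
finger_force: 0.0
```

Request:
apply_moves([
  [0,0,0],
  [0,0,0],
  [0,0,0],
  [0,0,0],
  [0,0,0],
], spin=[10,10,10,9.8,0])

```text
t: 25.75
tool_pos: [489.5, -305.8, 193.4]
orientation: [0.856, 0.516, -0.0, 0.0]
wrist_force: [-0.4, 0.1, -0.7]
finger_gap: 51.2
finger_force: 0.0
```

Run:
```python
from pin import *
T,a,X,Y=tool();print(T,np.degrees(a));c=cam("wrist","w10");hsv=cv2.cvtColor(c["frame"],cv2.COLOR_RGB2HSV)
G=np.array([488.6,-305.2,47]);print("grip rel",(G[:2]-T[:2])@X,(G[:2]-T[:2])@Y,proj(c,G))
E0=np.array([531.4,-224.8])
# bar near bend, and pin/hub: bar is gray on board
for k in(25,35,45,55):
    q=proj(c,[*(E0-k*X),68]);x,y=map(int,q.round());m=hsv[y,:,1]<70
    l=x
    while m[l]: l-=1
    r=x
    while m[r]: r+=1
    P=onz(c,(l+r)/2,y,72)[:2]-T[:2];print(k,(x,y),l,r,P@X,P@Y)
hm=((hsv[:,:,0]<14)&(hsv[:,:,1]>110)).astype(np.uint8);z=np.zeros_like(hm);x,y=map(int,proj(c,G));z[y-40:y+50,x-40:x+40]=hm[y-40:y+50,x-40:x+40]
p=np.argwhere(z)
if len(p):
    for r in np.unique(p[:,0])[::8]:
        q=p[p[:,0]==r][:,1];P=onz(c,q.mean(),r,47)[:2]-T[:2];print(r,q.min(),q.max(),P@X,P@Y)
d=cam("side");u=-X
H=E0+159*X;
for rr in(40,74,110):
    i,j=map(int,proj(d,[*(H-rr*X),64]));print((i,j),d["frame"][j,i])
```

```text
[ 489.5 -305.8  193.4] 62.17618989486142
grip rel 0.13692325888640433 -1.0430331516022096 [323.4 250.8]
25 (324, 141) 309 330 66.08779611118013 -2.8442701622033333
35 (324, 160) 309 330 56.32081357870081 -2.861405763556995
45 (324, 179) 309 330 46.496881827652246 -2.88425143505388
55 (324, 197) 309 329 37.09026493956926 -3.170742800424815
224 336 336 16.86515921727546 6.482447809267794
232 302 337 11.943043525517808 -3.3750347334616375
240 302 337 6.965025358348595 -3.396446680513715
248 302 336 1.9268790183341336 -3.7226457720490185
256 303 336 -3.1773201951291883 -3.443616688039512
264 303 336 -8.353637169741456 -3.4694761564355145
272 303 335 -13.608732245568829 -3.806590966509672
280 304 335 -18.9488169737377 -3.526033372376629
288 294 362 -24.382275735932133 2.0479547592282827
296 319 321 -29.91423334205937 -3.2723338982510963
(330, 224) [246 246 247]
(343, 220) [246 246 247]
(357, 216) [246 246 247]
```

Request:
apply_moves([
  [0,-0.003,0.045],
  [0,0,0.03],
  [0,0,0.016],
  [0,0,0],
], spin=[0,0,0,0])

```text
t: 26.35
tool_pos: [486.5, -304.5, 101.8]
orientation: [0.856, 0.516, -0.0, -0.001]
wrist_force: [0.2, -0.1, -0.4]
finger_gap: 51.5
finger_force: 0.0
```

Request:
apply_moves([
  [0,0,0],
  [0,0,0],
  [0,0,0],
  [0,0,0],
], spin=[0,0,0,0], fingers=0, newtons=20)

```text
t: 26.85
tool_pos: [487.4, -305.0, 103.5]
orientation: [0.857, 0.516, 0.0, 0.001]
wrist_force: [0.3, -0.8, 8.3]
finger_gap: 21.3
finger_force: 22.4
```

Request:
apply_moves([
  [-0.0028,0.0005,-0.0186],
  [0.001,0.0005,-0.0187],
  [0.0047,0.0005,-0.0182],
  [0.0082,0,-0.0169],
  [0,0,0],
], spin=[0,0,0,0,0])

```text
t: 27.48
tool_pos: [494.4, -294.9, 176.5]
orientation: [0.856, 0.516, 0.001, 0.001]
wrist_force: [0.1, -0.8, -3.2]
finger_gap: 21.4
finger_force: 20.0
```

Request:
apply_moves([
  [0.0114,0,-0.0149],
  [0.0141,0,-0.0124],
  [0.0163,0,-0.0093],
  [0,0,0],
], spin=[0,0,0,0])

```text
t: 27.98
tool_pos: [514.0, -256.9, 212.3]
orientation: [0.856, 0.517, 0.001, 0.0]
wrist_force: [0.2, -0.3, -2.5]
finger_gap: 21.1
finger_force: 20.1
```

Run:
```python
from pin import *
T,a,X,Y=tool();s=robot.read_state();print(T,np.degrees(a),s["finger_gap"],s["wrist_force"]);c=cam("wrist","w11");hsv=cv2.cvtColor(c["frame"],cv2.COLOR_RGB2HSV)
hm=((hsv[:,:,0]<14)&(hsv[:,:,1]>110)).astype(np.uint8);hm[:, :290]=0;hm[:,365:]=0
n,l,st,ce=cv2.connectedComponentsWithStats(hm);i=1+np.argmax(st[1:,4]);print(st[i],ce[i])
E0=np.array([531.4,-224.8])
for ph in(1.1,.8,.5):
  G=lambda r:[*(E0-r*np.cos(ph)*X),70+r*np.sin(ph)]
  print(ph,proj(c,G(68)),proj(c,G(94)),proj(c,G(131)))
```

```text
[ 514.  -256.9  212.3] 62.2527814647922 21.059030398537168 [ 0.2 -0.3 -2.5]
[ 296  271   60  127 6651] [325.6 336.9]
1.1 [325.9 282.7] [326.1 332.4] [326.4 421.2]
0.8 [325.8 305.1] [325.9 357.6] [326.1 437.5]
0.5 [325.7 312.7] [325.8 360.8] [325.9 426.9]
```

The lever is following the arc with the grip intact. I'll carry on over the top and down.

Request:
apply_moves([
  [0.0178,0,-0.0059],
  [0.0186,0,-0.0022],
  [0.0187,0,0.0015],
  [0.0181,0,0.0053],
  [0.0166,0,0.0086],
  [0.0146,0,0.0119],
  [0,0,0],
], spin=[0,0,0,0,0,0,0])

```text
t: 28.9
tool_pos: [563.2, -163.1, 191.5]
orientation: [0.856, 0.517, 0.001, -0.001]
wrist_force: [3.5, 5.4, 7.8]
finger_gap: 19.2
finger_force: 21.6
```

Request:
apply_moves([
  [0.012,0,0.0145],
  [0.0087,0,0.0166],
  [0,0,0],
], spin=[0,0,0])

```text
t: 29.28
tool_pos: [573.1, -144.5, 160.3]
orientation: [0.856, 0.517, 0.001, -0.001]
wrist_force: [6.5, 7.7, 7.6]
finger_gap: 19.3
finger_force: 28.5
```

Request:
apply_moves([
  [0.003,0,0.007],
  [0.002,0,0.006],
  [0,0,0.002],
  [0,0,0],
], spin=[0,0,0,0])

```text
t: 29.78
tool_pos: [575.4, -140.8, 146.1]
orientation: [0.856, 0.517, 0.002, -0.0]
wrist_force: [6.7, 8.6, 5.5]
finger_gap: 19.3
finger_force: 28.6
```

Request:
apply_moves([
  [0,0,0.002],
  [0,0,0],
  [0,0,0],
], spin=[0,0,0])

```text
t: 30.15
tool_pos: [575.1, -140.6, 144.1]
orientation: [0.856, 0.517, 0.002, -0.0]
wrist_force: [4.2, 10.0, 5.0]
finger_gap: 19.3
finger_force: 29.4
```

Request:
apply_moves([
  [0,0,0],
  [0,0,0],
  [0,0,0],
  [0,0,-0.03],
  [0,0,-0.05],
  [-0.03,0,-0.05],
  [-0.05,0,0],
  [-0.05,0,0],
  [0,0,0],
], spin=[0,0,0,0,0,0,0,0,0], fingers=0.5)

```text
t: 31.28
tool_pos: [510.6, -262.4, 274.1]
orientation: [0.858, 0.513, -0.001, 0.0]
wrist_force: [-0.5, -0.1, -0.3]
finger_gap: 42.7
finger_force: 0.0
```

Run:
```python
from pin import *
T,a,X,Y=tool();print(T,np.degrees(a));c=cam("wrist","w12");hsv=cv2.cvtColor(c["frame"],cv2.COLOR_RGB2HSV)
E0=np.array([531.4,-224.8])
hm=((hsv[:,:,0]<14)&(hsv[:,:,1]>110)).astype(np.uint8)
def pred(ph,r,h,off=0): # lever pt (y=r,z=h), lever rotated ph about axis (0=level outwards)
    y=r*np.cos(ph)-h*np.sin(ph);z=r*np.sin(ph)+h*np.cos(ph)
    return [*(E0-y*X+off*Y),70+z]
for ph in(2.89,2.6,2.0): print(ph,[proj(c,pred(ph,*q)) for q in((0,0),(45,11.5),(68,7),(94,3),(131,-4))])
x,y=map(int,proj(c,pred(2.89,94,3)));n,l,st,ce=cv2.connectedComponentsWithStats(hm);i=l[y,x];print("handle comp",i,st[i],ce[i])
for k in range(-60,60,4):
    q=proj(c,[*(E0+k*Y),73]);xx,yy=map(int,q.round());print(k,(xx,yy),hsv[yy,xx,1],hsv[yy,xx,2],end=" | ")
d=cam("scene","s12");h2=cv2.cvtColor(d["frame"],cv2.COLOR_RGB2HSV)
print()
for ph in(2.89,2.6,2.2): print([proj(d,pred(ph,*q)) for q in((45,11.5),(68,7),(94,3),(131,-4))])
m=((h2[:,:,0]<12)&(h2[:,:,1]>140)).astype(np.uint8);n,l,st,ce=cv2.connectedComponentsWithStats(m)
for i in range(1,n):
    if st[i,4]>60 and 220<ce[i][0]<400 and 200<ce[i][1]<350: print("scene handle",st[i],ce[i])
```

```text
[ 510.6 -262.4  274.1] 61.749098708364876
2.89 [array([325.9, 171.3]), array([325.9, 108.3]), array([326. ,  77.7]), array([326. ,  41.4]), array([326. , -12.2])]
2.6 [array([325.9, 171.3]), array([326. , 109.5]), array([326. ,  81.6]), array([326.1,  45.9]), array([326.2, -10.8])]
2.0 [array([325.9, 171.3]), array([326. , 130.7]), array([326.1, 120.4]), array([326.3, 103.9]), array([326.5,  74.2])]
handle comp 2 [ 312    0   33   78 2290] [327.5  36.5]
-60 (245, 173) 92 229 | -56 (250, 173) 96 220 | -52 (255, 172) 97 219 | -48 (261, 172) 94 226 | -44 (266, 172) 95 214 | -40 (271, 172) 93 225 | -36 (277, 172) 11 211 | -32 (282, 172) 10 211 | -28 (288, 172) 6 229 | -24 (293, 172) 2 241 | -20 (298, 172) 3 234 | -16 (304, 172) 6 229 | -12 (309, 172) 2 231 | -8 (315, 172) 1 240 | -4 (320, 172) 2 241 | 0 (326, 172) 1 240 | 4 (331, 172) 1 240 | 8 (337, 172) 3 238 | 12 (342, 172) 2 237 | 16 (348, 172) 9 189 | 20 (353, 172) 3 98 | 24 (359, 172) 1 233 | 28 (364, 172) 6 134 | 32 (370, 172) 8 151 | 36 (375, 172) 7 150 | 40 (381, 172) 7 151 | 44 (386, 172) 7 150 | 48 (391, 172) 8 150 | 52 (397, 172) 8 151 | 56 (402, 173) 8 150 | 
[array([276.5, 267.7]), array([285.5, 260.8]), array([295.6, 253.5]), array([309.9, 242.6])]
[array([275.4, 262.9]), array([282.7, 254.2]), array([291.2, 244.8]), array([303.1, 230.9])]
[array([271.1, 257.7]), array([275.1, 247.8]), array([280. , 236.5]), array([286.7, 219.9])]
```

Run:
```python
from pin import *
T,a,X,Y=tool();E0=np.array([531.4,-224.8])
def pred(ph,r,h):
    y=r*np.cos(ph)-h*np.sin(ph);z=r*np.sin(ph)+h*np.cos(ph);return [*(E0-y*X),70+z]
f0=cv2.imread("pics/scene0.png").astype(int)
for n in("scene","side"):
    d=cam(n);h=cv2.cvtColor(d["frame"],cv2.COLOR_RGB2HSV)
    for ph in(2.93,2.89,2.8,2.7,2.5):
        A=proj(d,pred(ph,72,6));B=proj(d,pred(ph,128,-3.5))
        v=[h[tuple(np.round(A+(B-A)*t).astype(int)[::-1])] for t in np.linspace(0,1,6)]
        print(n,ph,A,B,[(int(q[0]),int(q[1])) for q in v])
    m=((h[:,:,0]<15)&(h[:,:,1]>100)).astype(np.uint8)
    x,y=map(int,proj(d,pred(2.87,98,2)));k=np.zeros_like(m);k[y-25:y+25,x-25:x+25]=m[y-25:y+25,x-25:x+25]
    nn,l,st,ce=cv2.connectedComponentsWithStats(k)
    for i in range(1,nn):
        if st[i,4]>40: print(n,"handle",st[i],ce[i],"pred c",proj(d,pred(2.89,99.5,2)),proj(d,pred(2.75,99.5,2)),proj(d,pred(2.6,99.5,2)))
c=cam("wrist");hs=cv2.cvtColor(c["frame"],cv2.COLOR_RGB2HSV)
row=int(proj(c,[*E0,72])[1]);mm=hs[row-1:row+2,:,1].mean(0)<60;q=np.where(mm[240:480])[0]+240
e=np.where(np.diff(q)>1)[0];print("pin span",q.min(),q[e],q.max(),"tip k",(onz(c,q.min(),row,70)[:2]-E0)@Y)
```

```text
scene 2.93 [287.1 260.5] [309.1 245.1] [(10, 61), (13, 141), (13, 138), (13, 140), (13, 142), (13, 140)]
scene 2.89 [286.9 259.5] [308.6 243.3] [(11, 133), (14, 138), (14, 137), (14, 139), (14, 139), (12, 134)]
scene 2.8 [286.2 257.2] [307.  239.5] [(12, 116), (14, 137), (14, 138), (13, 140), (12, 127), (9, 52)]
scene 2.7 [285.2 254.8] [304.7 235.5] [(15, 60), (8, 38), (8, 45), (3, 34), (14, 39), (9, 52)]
scene 2.5 [282.2 250.6] [298.7 228.5] [(6, 37), (3, 36), (17, 32), (13, 22), (13, 33), (4, 27)]
scene handle [286 242  26  21 253] [298.6 252. ] pred c [297.7 251.7] [295.8 247.1] [292.9 242.6]
side 2.93 [349.2 212.9] [328.5 211. ] [(13, 109), (13, 103), (12, 103), (13, 99), (13, 119), (12, 112)]
side 2.89 [349.4 211.7] [329.1 208.8] [(13, 119), (13, 123), (13, 122), (13, 123), (14, 137), (13, 134)]
side 2.8 [350.1 209.1] [330.6 203.9] [(14, 132), (14, 133), (14, 133), (15, 134), (16, 128), (21, 94)]
side 2.7 [351.  206.1] [332.8 198.5] [(22, 89), (22, 86), (23, 89), (23, 84), (22, 91), (22, 91)]
side 2.5 [353.7 200.1] [338.7 187.8] [(23, 87), (23, 83), (22, 86), (22, 85), (22, 88), (23, 86)]
side handle [328 206  25   8 135] [340.1 209.8] pred c [339.5 210.6] [341.3 204.8] [344.  198.5]
pin span 275 [] 409 tip k -37.93342115253215
```

Run:
```python
from pin import *
T,a,X,Y=tool();E0=np.array([531.4,-224.8]);c=cam("wrist");hs=cv2.cvtColor(c["frame"],cv2.COLOR_RGB2HSV)
w=[]
for k in range(-46,64,2):
    x,y=map(int,proj(c,[*(E0+k*Y),73]).round());m=hs[:,x,1]<60
    t=b=y
    while m[t] and t>0:t-=1
    while m[b]:b+=1
    w.append((k,b-y,y-t,int(hs[y,x,2])))
print(w)
```

```text
[(-46, 0, 0, 217), (-44, 0, 0, 212), (-42, 0, 0, 219), (-40, 0, 0, 223), (-38, 0, 0, 219), (-36, 4, 4, 210), (-34, 5, 5, 209), (-32, 6, 6, 211), (-30, 7, 7, 222), (-28, 7, 7, 235), (-26, 19, 18, 239), (-24, 20, 21, 239), (-22, 20, 180, 169), (-20, 20, 180, 233), (-18, 18, 180, 232), (-16, 18, 180, 231), (-14, 18, 180, 201), (-12, 18, 180, 210), (-10, 17, 180, 239), (-8, 18, 101, 239), (-6, 18, 97, 240), (-4, 18, 95, 239), (-2, 18, 95, 239), (0, 18, 94, 239), (2, 18, 94, 239), (4, 18, 94, 239), (6, 19, 95, 239), (8, 18, 96, 237), (10, 19, 98, 237), (12, 19, 104, 208), (14, 19, 143, 230), (16, 21, 180, 185), (18, 21, 180, 231), (20, 22, 180, 213), (22, 22, 20, 239), (24, 19, 18, 234), (26, 15, 6, 214), (28, 16, 9, 140), (30, 16, 14, 150), (32, 16, 14, 150), (34, 16, 14, 150), (36, 16, 14, 150), (38, 16, 14, 150), (40, 15, 15, 148), (42, 15, 14, 147), (44, 15, 14, 149), (46, 15, 14, 149), (48, 15, 14, 149), (50, 15, 14, 150), (52, 16, 14, 150), (54, 16, 14, 149), (56, 15, 14, 149), (58, 9, 14, 149), (60, 5, 13, 149), (62, 0, 0, 206)]
```

The lever is down on the rib. The pin has crept out about 3 mm (head from +29, ear face at +25), so I'll push it back in with closed fingers.

Request:
apply_moves([
  [0.0215,0.045,0],
  [0.0215,0.045,0.02],
  [0,0,0.05],
  [0,0,0.05],
  [0,0,0.019],
  [0,0,0],
  [0,-0.006,0],
  [0,-0.004,0],
  [0,0,0],
], spin=[0,0,0,0,0,0,0,0,0], fingers=0)

```text
t: 32.7
tool_pos: [603.7, -257.9, 136.4]
orientation: [0.857, 0.516, 0.0, 0.001]
wrist_force: [0.1, -0.7, 0.6]
finger_gap: 0.2
finger_force: 0.0
```

Request:
apply_moves([
  [0,-0.002,0],
  [0,-0.002,0],
  [0,-0.001,0],
  [0,0,0],
], spin=[0,0,0,0])

```text
t: 33.2
tool_pos: [599.2, -255.5, 135.1]
orientation: [0.857, 0.516, -0.0, -0.0]
wrist_force: [-0.4, -0.3, 0.3]
finger_gap: -0.3
finger_force: 0.0
```

Run:
```python
from pin import *
T,a,X,Y=tool();E0=np.array([531.4,-224.8]);F=np.array(robot.read_state()["wrist_force"])
print(T,"rel",(T[:2]-E0)@X,(T[:2]-E0)@Y,"F",F[:2]@X,F[:2]@Y,F[2])
```

```text
[ 599.2 -255.5  135.1] rel 4.539204322069963 74.27778460648877 F -0.40300056835471937 -0.203520684547166 0.2765703684167405
```

Request:
apply_moves([
  [-0.003,-0.001,0],
  [0,-0.001,0],
  [0,-0.001,0],
  [0,0,0],
], spin=[0,0,0,0])

```text
t: 33.7
tool_pos: [595.1, -256.7, 135.1]
orientation: [0.857, 0.516, 0.0, -0.0]
wrist_force: [0.4, 0.2, 0.6]
finger_gap: 0.1
finger_force: 0.1
```

Request:
apply_moves([
  [0,-0.001,0],
  [0,-0.001,0],
  [0,0,0],
], spin=[0,0,0])

```text
t: 34.08
tool_pos: [594.0, -256.0, 135.6]
orientation: [0.857, 0.516, 0.001, 0.001]
wrist_force: [5.4, -1.1, 2.9]
finger_gap: 0.1
finger_force: 2.6
```

Request:
apply_moves([
  [0,-0.001,0],
  [0,0,0],
  [0,0,0],
], spin=[0,0,0])

```text
t: 34.45
tool_pos: [593.7, -255.7, 135.9]
orientation: [0.857, 0.516, 0.001, 0.001]
wrist_force: [7.4, -1.9, 3.6]
finger_gap: 0.0
finger_force: 4.0
```

Request:
apply_moves([
  [0,-0.001,0],
  [0,0,0],
  [0,0,0],
], spin=[0,0,0])

```text
t: 34.83
tool_pos: [593.4, -255.4, 136.2]
orientation: [0.857, 0.516, 0.001, 0.002]
wrist_force: [10.6, -2.6, 4.0]
finger_gap: -0.2
finger_force: 5.5
```

Request:
apply_moves([
  [0,0.012,0],
  [0,0.012,0],
  [0,0,-0.05],
  [0,0,-0.05],
  [-0.02,-0.0445,-0.039],
  [-0.02,-0.0445,0],
  [0,0,0],
  [0,0,0],
], spin=[0,0,0,0,0,0,0,0])

```text
t: 35.83
tool_pos: [516.0, -260.1, 274.2]
orientation: [0.857, 0.516, 0.0, -0.0]
wrist_force: [0.3, -0.6, -0.7]
finger_gap: 0.0
finger_force: 0.0
```

Run:
```python
from pin import *
T,a,X,Y=tool();print(T);E0=np.array([531.4,-224.8]);c=cam("wrist","w13");hs=cv2.cvtColor(c["frame"],cv2.COLOR_RGB2HSV)
w=[]
for k in [*range(-46,-18),*range(18,64)]:
    x,y=map(int,proj(c,[*(E0+k*Y),73]).round());m=hs[:,x,1]<60
    t=b=y
    while m[t] and t>0:t-=1
    while m[b]:b+=1
    w.append((k,b-y,y-t,int(hs[y,x,2])))
print(w)
for r in(80,100,120,140):
    q=np.where(hs[r,300:350,1]<40)[0];print(r,hs[r,290:362:4,2])
```

```text
[ 516.  -260.1  274.2]
[(-46, 0, 0, 222), (-45, 0, 0, 218), (-44, 0, 0, 213), (-43, 0, 0, 217), (-42, 0, 0, 219), (-41, 0, 0, 213), (-40, 3, 4, 208), (-39, 4, 5, 210), (-38, 4, 5, 210), (-37, 5, 6, 209), (-36, 5, 6, 210), (-35, 5, 7, 209), (-34, 6, 7, 210), (-33, 6, 8, 228), (-32, 7, 8, 234), (-31, 7, 8, 234), (-30, 7, 8, 234), (-29, 7, 8, 234), (-28, 7, 8, 232), (-27, 7, 8, 205), (-26, 19, 20, 240), (-25, 19, 21, 241), (-24, 19, 22, 240), (-23, 19, 22, 226), (-22, 20, 178, 175), (-21, 20, 178, 165), (-20, 20, 178, 234), (-19, 20, 178, 217), (18, 21, 160, 232), (19, 21, 178, 197), (20, 22, 178, 218), (21, 22, 178, 240), (22, 22, 178, 240), (23, 21, 20, 240), (24, 18, 18, 237), (25, 16, 14, 162), (26, 16, 13, 129), (27, 16, 13, 148), (28, 16, 13, 148), (29, 16, 13, 148), (30, 16, 13, 148), (31, 15, 14, 146), (32, 15, 14, 147), (33, 15, 14, 148), (34, 15, 14, 148), (35, 15, 14, 148), (36, 15, 14, 148), (37, 15, 14, 147), (38, 15, 14, 148), (39, 15, 14, 147), (40, 15, 14, 147), (41, 15, 14, 148), (42, 15, 14, 149), (43, 15, 14, 149), (44, 15, 14, 148), (45, 15, 14, 149), (46, 15, 14, 148), (47, 15, 14, 150), (48, 15, 13, 149), (49, 15, 13, 148), (50, 15, 13, 148), (51, 15, 13, 149), (52, 16, 13, 151), (53, 16, 13, 152), (54, 15, 13, 151), (55, 10, 13, 151), (56, 7, 13, 150), (57, 5, 13, 151), (58, 1, 6, 176), (59, 0, 0, 196), (60, 0, 0, 202), (61, 0, 0, 206), (62, 0, 0, 206), (63, 0, 0, 209)]
80 [241 241 241 241 241 184  89 128 147 143 135 115 135 241 241 241 241 241]
100 [241 241 241 241 241 164 241 212 230 224 157 170 241 241 241 241 241 241]
120 [241 241 241 241 241 182 225 241 240 239 238 241 241 241 241 241 241 241]
140 [140 188 227 239 241 241 174 241 240 203 241 241 240 236 225 205 137 212]
```

```bash
python3 -c "
from workcell import robot
print(robot.hand_in())"
```

```text
the job is handed in; nothing more can be done
None
```

The press is back together and I handed it in at about 36 s. The hub is in the saddle, the pin is through with its head against the ear, the plate is shut and the lever is folded onto the rib. I confirmed this from the final camera measurements; no verdict was returned. The pin had crept out about 3 mm by the time the lever was folded, so I pushed it back in, and the arm never went near the mug, mill or onion.

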